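# Set and lock the index table

## Task

With the fingertips in one of its notches, push the blue dial of the index table round, either way, until its white mark lines up with the red line of the scale, and let it rest there. Only then push the orange-and-black locking lever over, clockwise seen from above, to its stop, without disturbing the setting. Only push: do not pinch the lever between the fingers, leave the things round about where they are, and finish clear of everything.

Things in the scene. Friction and masses are not known exactly. Their poses are not given: they have to be found in the camera images.
- index_table: the index table, bolted down: dark steel base plate 14 mm thick, spanning x -115 to 115 and y -170 to 115 mm from its origin, which lies on the bench top straight below the dial's axis; z up; the lever stands on the -y side. It carries the fixed scale ring (aluminium, 168 mm inside, 220 mm outside diameter, top 28 mm above the bench) and, inside the ring, the dial
- dial (a joint): the blue dial, 160 mm across, 16 to 46 mm above the bench, turning without end stops about the table's upright axis; rad, grows counterclockwise seen from above; at 0 the white mark points to the table's -x. It stays where it is left; about 4 N at radius 62 mm turns it. Three notches for the fingertips cut its rim (see dial_mark)
- dial_mark (a point): the outer end of the dial's white mark, 82 mm from the axis, 46 mm above the bench. The notches lie 60, 180 and 300 degrees from the mark; open at the top and rim, radial side walls 46 degrees apart, cut from the rim (radius 80 mm) in to radius 40 mm, about 50 mm wide at radius 62 mm; under them the base plate, 14 mm above the bench
- red_line (a point): the inner end of the red line of the fixed scale, 82 mm from the dial's axis, at the ring's top (28 mm above the bench); where the dial's mark must come. The other lines of the scale are black, 10 degrees apart
- lever (a joint): the locking lever, turning about an upright pivot; rad, 0 = free, where the fin points to the table's -y; grows clockwise seen from above, as the fin swings towards the table's -x; 1.3 = stop, locked. It stays where it is left; about 2 N at 60 mm from the pivot moves it. It does not touch or brake the dial
- lever_pivot (a point): on the lever's pivot axis, 58 mm above the bench, above the steel post of 28 mm diameter
- lever_tip (a point): the outer end of the lever's fin, 100 mm from the pivot, on the fin's middle plane, 58 mm above the bench (the fin's top). The fin is upright, 20 mm thick, from 28 to 58 mm above the bench, from 10 to 100 mm from the pivot
- lever_push_side: the orange half of the fin's thickness, 10 mm thick, 90 mm long, 30 mm high: its open face is the one to push on to lock. Origin at the middle of its underside, 55 mm from the pivot
- lever_far_side: the black half of the fin's thickness, same size, on the side to which the lever swings. Touching both halves hard at once counts as pinching
- clamp_fixture: a drilling fixture with a toggle clamp, fixed to the bench to the right of the index table, 144 by 170 mm; its red handle stands up to 212 mm above the bench. An obstacle only: pass over it or round it
- screwdriver_b: screwdriver with a yellow handle, 174 mm long, lying; a bystander, to be left alone
- glue_bottle: white and yellow glue bottle with an orange nozzle, 47 mm across, 146 mm tall; a bystander, to be left alone
- marker_b: white marker pen with a red cap, 130 mm long, 18 mm thick, lying; a bystander, to be left alone
- screw_jar: white jar with a red lid, 50 mm across, 66 mm tall; a bystander, to be left alone
- brush_b: flat brush with a red handle, 188 mm long, 12 mm thick, lying; a bystander, to be left alone

How it is judged:
By the outcome, as a careful person would: the job done as asked, in the order asked, and still so for the second after the job is handed in, with the robot touching nothing.
It also fails if it takes over 61 s, if anything falls off the work surface, if the arm or the gripper's body presses on something with over 40 N, if the wrist force passes 120 N, or if a joint passes its speed limit or range.

## Robot

A 6-joint arm with a two-finger parallel gripper is mounted at the origin on a cart in front of the work surface, level with it; the furniture and walls round the work are solid. World frame = base frame: x ahead of the robot, y to its left, z up, the work surface at z = 0. Lengths are in mm, angles in rad, forces in N, time in s.
With the tool pointing down it reaches from about 350 to 775 mm from the base axis. Payload 5.5 kg.
Tool frame: the origin (TCP) lies midway between the tips of the shut fingers; the grasp point (between the pads) lies manip.grip_depth behind it (manip.grip_depth is the distance from the TCP to the grasp point, in mm); z points along the fingers, y is the direction in which the jaws open and shut (so a half turn about z gives the same grasp; the last joint's range is limited). The gripper opens to 85 mm and grips with 20 to 120 N. Pads are 22 mm wide; open, the fingers measure 114 mm over their backs; the gripper's body (76 mm by 85 mm) begins 54 mm behind the grasp point. The pads swing forward as they close: fully open they stand 13 mm farther back than shut.
Start: joints at [-1.386, 0.313, 0.046, 1.304, 0, 1.431], TCP at [183.49, -544.98, 231.323] pointing down, gripper open.
Joint ranges: [-2.76, 2.76], [-0.86, 1.69], [-1.03, 1.26], [-2.2, 2.34], [-1.47, 1.5], [-3.14, 3.14]. Speed limits (rad/s): [2.57, 2.57, 3.14, 3.14, 3.14, 3.14].

## Interface

Orientations are given as a unit quaternion [w, x, y, z].
In Python, from workcell import manip gives the robot as it stands. The module is installed in compiled form; this text tells all that it offers.
- The arm moves only by the shell command python3 -m inch 'ROWS' [FORCE]. ROWS is JSON, a list of rows, each an object of numbers: "dx", "dy", "dz": the shift along the world's x, y, z in mm; "ax", "ay", "az": the turn, a rotation vector about the world's x, y, z in degrees; "grip": the opening in per cent of the stroke, from 0 (shut) to 100 (fully open). In form: [{"dx": .., "dy": .., "dz": .., "ax": .., "ay": .., "az": .., "grip": ..}, ...]. A call has 1 to 8 rows; each row shifts and turns the commanded pose from where the row before left it; what a row does not reach is not made up. A row lasts 1/10 s, in which the tool goes at most 50 mm and 8.59 degrees, less where a joint would pass 70% of its speed; a pose out of reach is approached as far as the arm can. A call is refused whole if a number of a shift passes 50 or a number of a turn 8.59, either way. A call with a gripper value outside its range is refused whole. The fingers move at their own pace and stop on an object; FORCE is the grip in N (left out, the last holds). Time passes only in rows, so rows that do not move let the fingers close. It gives the time, the measured TCP pose, the force and the opening at its end, in the units of the state.
- manip.get_state(): the state, without advancing time (a new reading comes with each control period).
- manip.grab_frame(name): name is "scene" or "top" or "wrist"; returns the picture (480x640x3 uint8, red, green, blue); there is no depth.
- manip.get_calibration(name): a dict with "fov_y" (degrees; the focal length in pixels is half the picture's height over the tangent of half this angle, whatever the lens; pixels are square), "cx", "cy" (the principal point, pixels), "eye" and "orientation" of the camera in the world. Camera axes: x right, y down, z forward; pixel columns grow to the right and rows downward; lengths in mm; the calibration is good to about 2 mm. A picture is of the moment at which its call begins: read the wrist's pose just before it. get_calibration takes no time and is no camera call; for the wrist camera it gives the pose at the moment of the call.
- manip.finish_job(): hands the job in, once; it reports no verdict.
The state is a dict: "clock": time; "joints": joint angles; "qd": joint speeds; "joint_efforts": joint torques, N m; "tcp_pos": TCP position; "ee_rot": TCP orientation; "force": force on the tool from outside, world axes, zero at the start; "moment": the same for the moment, N m; "grip_width": opening from 0.0 (shut) to 1.0 (fully open).
Only numpy, scipy, OpenCV 4.12 (cv2) and the standard library are available. Lean on these libraries where they do the work, as an engineer would, in place of code of your own. Each camera call takes 0.05 s, during which the arm holds its last target.

## Working session

There is one attempt and no reset: what is moved stays moved. The work goes in short steps, Python scripts to look and compute and a shell command to move; the robot and the scene stay as the last step left them, time stands still between calls to the robot, and variables do not carry over. Pictures are saved under pics/ and viewed, and the job is handed in when it is done.

```bash
mkdir -p pics; python3 - <<'E'
from workcell import manip
import cv2
print(manip.get_state()); print(manip.grip_depth)
for n in("scene","top"):
    f=manip.grab_frame(n); cv2.imwrite(f"pics/{n}0.png",f[:,:,::-1]); print(n,manip.get_calibration(n))
E
```

```text
{'clock': 0.0, 'joints': array([-1.38562925e+00,  3.14035771e-01,  4.49937776e-02,  1.30354513e+00,
       -1.31785655e-05,  1.43119728e+00]), 'qd': array([-4.58281040e-04, -1.73920446e-03,  1.12913349e-05,  2.63338370e-03,
        7.25519134e-04,  8.59899173e-04]), 'joint_efforts': array([ 1.02518512e-03, -4.80630970e+01,  2.98530757e+01,  1.96845731e-02,
        6.18316449e-05, -2.42808952e-06]), 'tcp_pos': array([ 183.37338552, -544.46936962,  230.39475597]), 'ee_rot': array([-8.95017392e-04,  9.86844419e-01,  1.61670313e-01, -2.69866106e-05]), 'force': array([ 0.76949515,  0.87557141, -0.49046539]), 'moment': array([ 0.02730605, -0.00428183, -0.007285  ]), 'grip_width': 0.9978942695527069}
18.700000000000003
scene {'fov_y': 49.105444882297995, 'cx': 318.9950616703773, 'cy': 241.1059082797553, 'eye': array([1422.70018194,  239.34478526, 1145.39794288]), 'orientation': array([-0.19134505,  0.56142693,  0.76409677, -0.25365922])}
top {'fov_y': 55.73506503542456, 'cx': 305.9182966075233, 'cy': 247.83253954875036, 'eye': array([483.6314096 ,  18.53418284, 990.41503342]), 'orientation': array([ 0.05197182, -0.70375772,  0.70671738, -0.05073996])}
```

View pics/scene0.png

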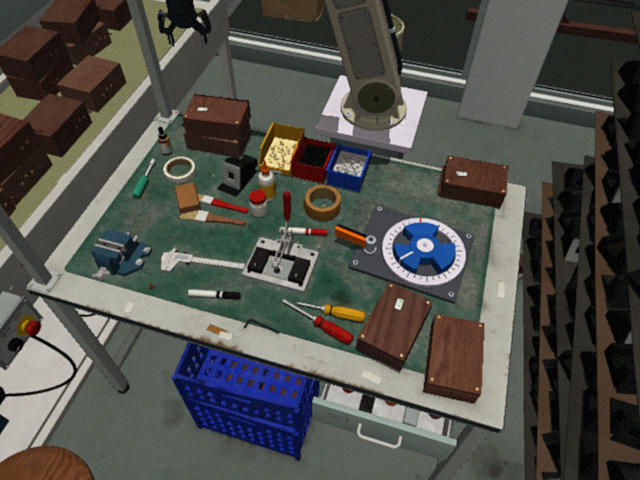

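View pics/top0.png

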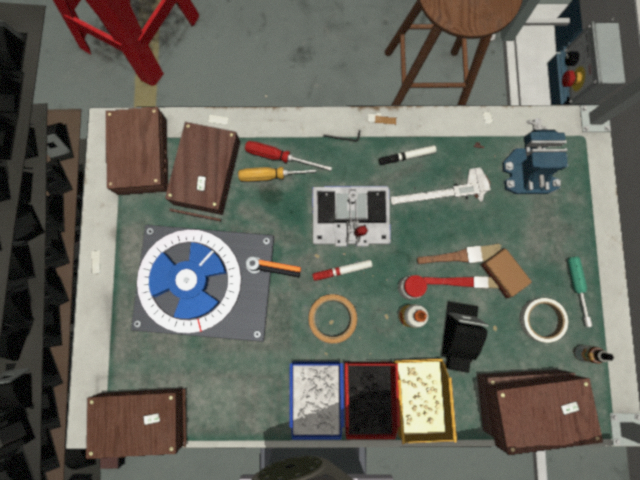

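```bash
cat > h.py <<'E'
import numpy as np
from scipy.spatial.transform import Rotation as R
from workcell import manip
def cam(n):
    c=manip.get_calibration(n); f=240/np.tan(np.radians(c['fov_y'])/2)
    q=c['orientation']; M=R.from_quat([q[1],q[2],q[3],q[0]]).as_matrix()
    return c,f,M
def ray(c3,u,v,z):
    c,f,M=c3; d=M@np.array([(u-c['cx'])/f,(v-c['cy'])/f,1]); e=c['eye']
    return e+d*(z-e[2])/d[2]
def proj(c3,p):
    c,f,M=c3; q=M.T@(np.array(p)-c['eye']); return np.array([c['cx']+f*q[0]/q[2],c['cy']+f*q[1]/q[2]])
E
python3 - <<'E'
import cv2
a=cv2.imread('pics/top0.png'); cv2.imwrite('pics/topz.png',cv2.resize(a[215:350,120:310],None,fx=4.2,fy=4.2,interpolation=cv2.INTER_CUBIC))
b=cv2.imread('pics/scene0.png'); cv2.imwrite('pics/scz.png',cv2.resize(b[195:300,320:485],None,fx=4.8,fy=4.8,interpolation=cv2.INTER_CUBIC))
E
```

```text
(no output)
```

View pics/topz.png

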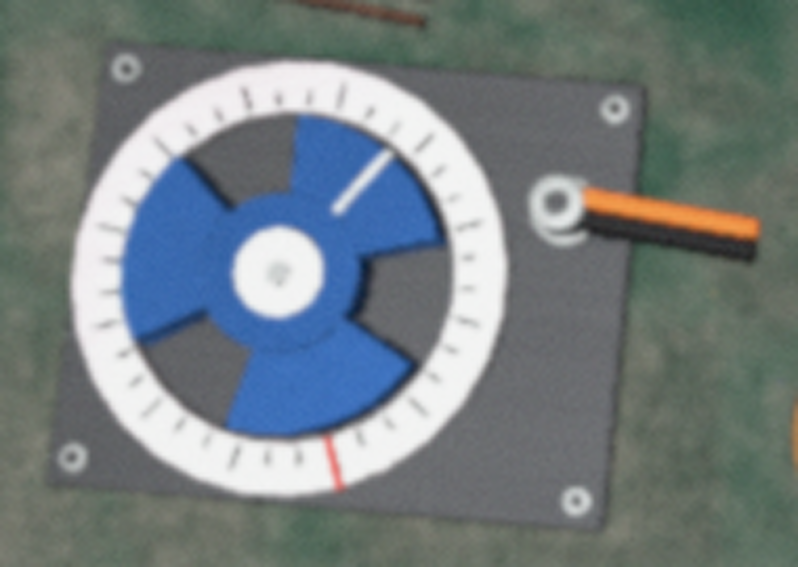

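View pics/scz.png

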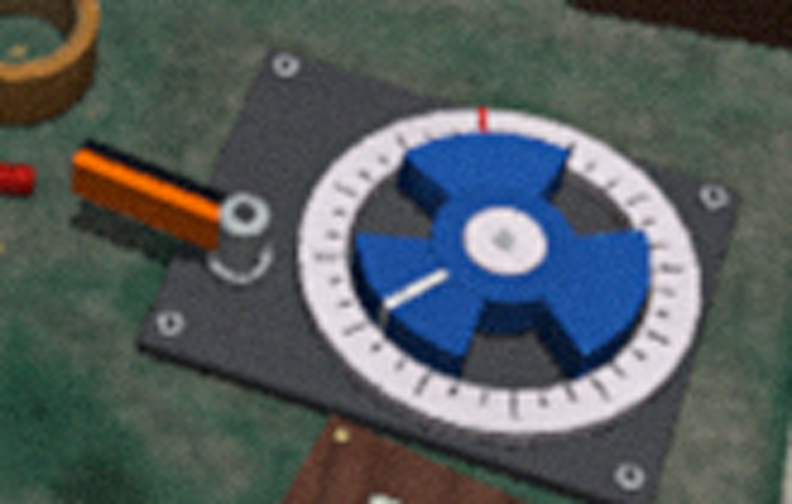

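```bash
python3 - <<'E'
from h import *
t=cam('top');s=cam('scene')
T=lambda x,y,z:ray(t,(x+.5)/4.2-.5+120,(y+.5)/4.2-.5+215,z)
S=lambda x,y,z:ray(s,(x+.5)/4.8-.5+320,(y+.5)/4.8-.5+195,z)
src=np.array([[115,115],[115,-170],[-115,-170],[-115,115]])
for nm,F,pts in(("top",T,[(108,43),(645,86),(606,529),(49,486)]),("sc",S,[(138,348),None,(272,47),(742,193)])):
    k=[i for i,p in enumerate(pts) if p]
    if nm=="sc": # corners: left-bottom is +x,-y ; top-left -x,-y ; right -x,+y
        src_=src[[1,2,3]]; 
    else: src_=src
    P=np.array([F(*pts[i],14)[:2] for i in k]); 
    a=src_-src_.mean(0); b=P-P.mean(0)
    th=np.arctan2((a[:,0]*b[:,1]-a[:,1]*b[:,0]).sum(),(a*b).sum())
    M=np.array([[np.cos(th),-np.sin(th)],[np.sin(th),np.cos(th)]]); o=P.mean(0)-M@src_.mean(0)
    print(nm,o,np.degrees(th)); print(P-(src_@M.T+o))
for nm,F,d in(("top",T,dict(c=(278,271,46),mark=(391,151,46),min=(336,212,46),red=(327,437,28),redo=(340,489,28),piv=(557,203,58),tip=(759,240,58))),
 ("sc",S,dict(c=(505,241,46),mark=(386,306,46),red=(484,131,28),redo=(483,107,28),piv=(245,213,58),tip=(80,150,58)))):
    for k,v in d.items(): print(nm,k,F(*v).round(1))
E
```

```text
top [555.91639829 268.22010789] -4.709904537990301
[[-0.94451409 -1.65655871]
 [-1.55279668  1.94064735]
 [ 1.7497369   1.21705698]
 [ 0.74757387 -1.50114561]]
sc [560.34368603 270.17132947] -4.696016795432843
[[ 1.25692438  1.04410866]
 [-2.00755132  1.09006511]
 [ 0.75062693 -2.13417376]]
top c [557.1 270.3  46. ]
top mark [616.9 215.8  46. ]
top min [586.4 242.4  46. ]
top red [475.5 247.8  28. ]
top redo [449.9 240.6  28. ]
top piv [589.1 130.9  58. ]
top tip [570.4  31.6  58. ]
sc c [555.7 268.6  46. ]
sc mark [617.8 215.7  46. ]
sc red [467.3 243.4  28. ]
sc redo [449.8 239.6  28. ]
sc piv [589.  130.1  58. ]
sc tip [574.   32.6  58. ]
```

```bash
python3 -m inch '[{"dz":40,"grip":0,"az":6},{"dz":40,"az":6},{"dx":15,"dy":32,"az":6},{"dx":15,"dy":32,"az":6},{"dx":15,"dy":32,"az":6},{"dx":15,"dy":32,"az":6},{"dx":15,"dy":32,"az":6},{"dx":15,"dy":32,"az":6}]' 40
python3 -m inch '[{"dx":15,"dy":32,"az":6},{"dx":15,"dy":32,"az":6},{"dx":15,"dy":32,"az":6},{"dx":15,"dy":32,"az":6},{"dx":15,"dy":32,"az":6},{"dx":15,"dy":32,"az":6},{"dx":15,"dy":32,"az":6},{"dx":15,"dy":32,"az":6}]'
python3 - <<'E'
from h import *
t=cam('top');s=cam('scene')
print('handle',ray(t,360,231,212),ray(s,287,194,212))
print('marker',ray(t,316,275,9),ray(t,371,264,9)); print('block',ray(t,187,205,30), ray(t,235,130,60))
E
```

```text
handle [626.83714606 -74.68153609 212.        ] [636.12864693 -77.27648032 212.        ]
marker [567.7606529   -1.64145158   9.        ] [ 591.20609552 -121.33795902    9.        ]
block [719.29806136 277.55064673  30.        ] [877.0720795  171.61785794  60.        ]validation failed for argument at $[0]...
validation failed for argument at $[0]...
```

```bash
python3 -m inch '[{"dx":0,"dy":0,"dz":40,"ax":0,"ay":0,"az":6,"grip":0},{"dx":0,"dy":0,"dz":40,"ax":0,"ay":0,"az":6,"grip":0},{"dx":15,"dy":32,"dz":0,"ax":0,"ay":0,"az":6,"grip":0},{"dx":15,"dy":32,"dz":0,"ax":0,"ay":0,"az":6,"grip":0},{"dx":15,"dy":32,"dz":0,"ax":0,"ay":0,"az":6,"grip":0},{"dx":15,"dy":32,"dz":0,"ax":0,"ay":0,"az":6,"grip":0},{"dx":15,"dy":32,"dz":0,"ax":0,"ay":0,"az":6,"grip":0},{"dx":15,"dy":32,"dz":0,"ax":0,"ay":0,"az":6,"grip":0}]' 40
```

```text
clock: 0.9
tcp_pos: [273.7, -351.4, 310.9]
ee_rot: [-0.0, 0.835, 0.551, 0.0]
force: [0.2, 0.3, -0.0]
grip_width: -0.0
```

```bash
python3 -m inch '[{"dx":15,"dy":32,"dz":0,"ax":0,"ay":0,"az":6,"grip":0},{"dx":15,"dy":32,"dz":0,"ax":0,"ay":0,"az":6,"grip":0},{"dx":15,"dy":32,"dz":0,"ax":0,"ay":0,"az":6,"grip":0},{"dx":15,"dy":32,"dz":0,"ax":0,"ay":0,"az":6,"grip":0},{"dx":15,"dy":32,"dz":0,"ax":0,"ay":0,"az":6,"grip":0},{"dx":15,"dy":32,"dz":0,"ax":0,"ay":0,"az":6,"grip":0},{"dx":15,"dy":32,"dz":0,"ax":0,"ay":0,"az":6,"grip":0},{"dx":15,"dy":32,"dz":0,"ax":0,"ay":0,"az":6,"grip":0}]'
python3 -m inch '[{"dx":15,"dy":31,"dz":0,"ax":0,"ay":0,"az":6,"grip":0},{"dx":15,"dy":31,"dz":0,"ax":0,"ay":0,"az":6,"grip":0},{"dx":15,"dy":31,"dz":0,"ax":0,"ay":0,"az":6,"grip":0},{"dx":15,"dy":31,"dz":0,"ax":0,"ay":0,"az":6,"grip":0},{"dx":15,"dy":31,"dz":0,"ax":0,"ay":0,"az":6,"grip":0},{"dx":15,"dy":31,"dz":0,"ax":0,"ay":0,"az":6,"grip":0},{"dx":0,"dy":0,"dz":0,"ax":0,"ay":0,"az":6,"grip":0},{"dx":0,"dy":0,"dz":0,"ax":0,"ay":0,"az":6,"grip":0}]'
python3 - <<'E'
from h import *
import cv2
s=manip.get_state();print(s['joints'].round(3),s['tcp_pos'].round(1),s['force'])
q=s['ee_rot'];m=R.from_quat([q[1],q[2],q[3],q[0]]).as_matrix();print(m.round(3))
c=cam('wrist');f=manip.grab_frame('wrist');cv2.imwrite('pics/w1.png',f[:,:,::-1]);print(c)
for p in [(556.5,269.3,46),(555.9,268.2,28)]: print(proj(c,p))
E
```

```text
clock: 1.7
tcp_pos: [393.7, -95.5, 311.1]
ee_rot: [-0.0, 0.538, 0.843, 0.0]
force: [0.8, -0.2, -0.3]
grip_width: 0.002
clock: 2.5
tcp_pos: [483.5, 90.2, 310.5]
ee_rot: [-0.001, 0.148, 0.989, -0.0]
force: [0.5, 0.0, -0.2]
grip_width: 0.002
[0.021 0.141 0.017 1.449 0.    0.318] [483.5  90.2 310.5] [ 0.47361492  0.01587763 -0.16391102]
[[-0.956  0.292 -0.002]
 [ 0.292  0.956  0.   ]
 [ 0.001 -0.    -1.   ]]
({'fov_y': 70.14015979649481, 'cx': 317.11064266309313, 'cy': 241.6540736058004, 'eye': array([420.53399374, 110.1367447 , 453.03722154]), 'orientation': array([0.10555466, 0.79667201, 0.59002193, 0.07775626])}, np.float64(341.86480055957276), array([[ 2.91656168e-01,  9.23692851e-01,  2.48451600e-01],
       [ 9.56522992e-01, -2.81464667e-01, -7.64290916e-02],
       [-6.66658765e-04,  2.59940683e-01, -9.65624356e-01]]))
[475.54392893 221.03182648]
[468.2312985  217.96202773]
```

View pics/w1.png

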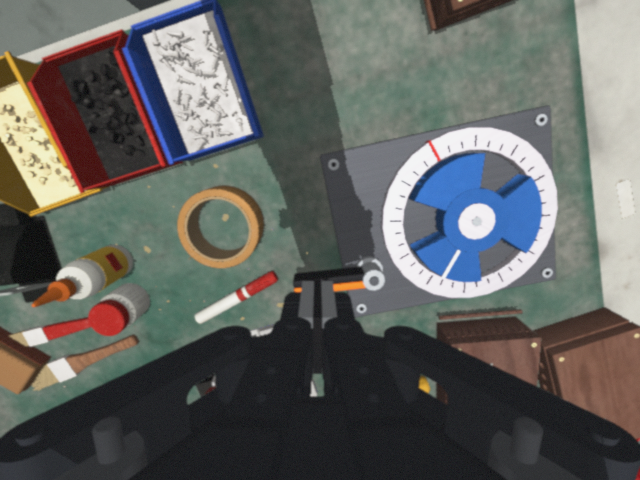

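```bash
python3 - <<'E'
import cv2
a=cv2.imread('pics/w1.png'); cv2.imwrite('pics/w1z.png',cv2.resize(a[120:305,375:565],None,fx=3.2,fy=3.2,interpolation=cv2.INTER_CUBIC))
E
```

```text
(no output)
```

View pics/w1z.png

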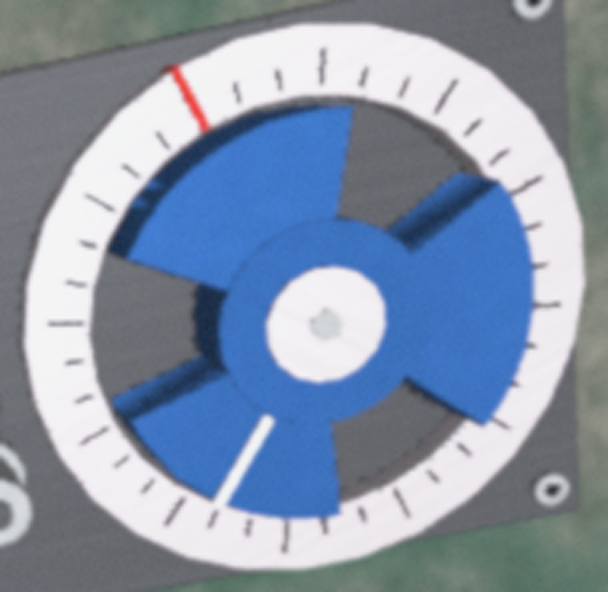

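```bash
cat >> h.py <<'E'
def C0(): # wrist pose at pic 1
    q=[0.79667201,0.59002193,0.07775626,0.10555466]
    return ({'cx':317.1106,'cy':241.654,'eye':np.array([420.534,110.1367,453.0372])},341.8648,R.from_quat(q).as_matrix())
E
python3 - <<'E'
from h import *
import cv2
c=C0(); Z=lambda x,y,z:ray(c,(x+.5)/3.2-.5+375,(y+.5)/3.2-.5+120,z)
a=cv2.imread('pics/w1.png')
# white ring outer contour
m=(a.min(2)>185).astype('uint8'); 
cs,_=cv2.findContours(m,cv2.RETR_EXTERNAL,cv2.CHAIN_APPROX_NONE)
k=max([x for x in cs if abs(x[:,0,:].mean(0)-[470,215]).max()<30],key=len)[:,0,:]
P=np.array([ray(c,u,v,28)[:2] for u,v in k])
A=np.c_[2*P,np.ones(len(P))]; s=np.linalg.lstsq(A,(P**2).sum(1),rcond=None)[0]; r=np.sqrt(s[2]+s[0]**2+s[1]**2)
print('ring',s[:2],r,len(k))
o=s[:2]
for n,p in dict(mark=(220,504,46),mi=(270,418,46),ri=(206,130,28),ro=(175,67,28)).items():
    w=Z(*p)[:2]; d=w-o; print(n,w.round(1),np.hypot(*d).round(1),np.degrees(np.arctan2(d[1],d[0])).round(2))
E
```

```text
ring [554.43315574 270.71494687] 97.40020620238948 1030
mark [616.5 217.5] 81.8 -40.57
mi [587.2 243.2] 42.8 -40.04
ri [475.4 247.3] 82.4 -163.51
ro [449.5 240.9] 109.1 -164.14
```

```bash
python3 -m inch '[{"dx":20,"dy":39,"dz":0,"ax":0,"ay":0,"az":3,"grip":0},{"dx":20,"dy":39,"dz":0,"ax":0,"ay":0,"az":3,"grip":0},{"dx":20,"dy":39,"dz":0,"ax":0,"ay":0,"az":0,"grip":0},{"dx":0,"dy":0,"dz":-50,"ax":0,"ay":0,"az":0,"grip":0},{"dx":0,"dy":0,"dz":-50,"ax":0,"ay":0,"az":0,"grip":0},{"dx":0,"dy":0,"dz":-50,"ax":0,"ay":0,"az":0,"grip":0},{"dx":0,"dy":0,"dz":-50,"ax":0,"ay":0,"az":0,"grip":0},{"dx":0,"dy":0,"dz":-20,"ax":0,"ay":0,"az":0,"grip":0}]'
python3 - <<'E'
from h import *
import cv2
c=cam('wrist');f=manip.grab_frame('wrist');cv2.imwrite('pics/w2.png',f[:,:,::-1])
f=manip.grab_frame('scene');cv2.imwrite('pics/s2.png',cv2.resize(f[170:300,310:490,::-1],None,fx=4.2,fy=4.2,interpolation=cv2.INTER_CUBIC))
s=manip.get_state();print(s['joints'].round(3),s['tcp_pos'].round(1),s['force'])
E
```

```text
clock: 3.35
tcp_pos: [539.6, 204.9, 85.7]
ee_rot: [-0.004, 0.1, 0.995, -0.001]
force: [-0.0, 0.1, 0.9]
grip_width: 0.001
[ 0.224  0.406 -0.185  0.989  0.     0.425] [540. 205.  87.] [-0.68149336 -0.29447663  0.06590071]
```

View pics/w2.png

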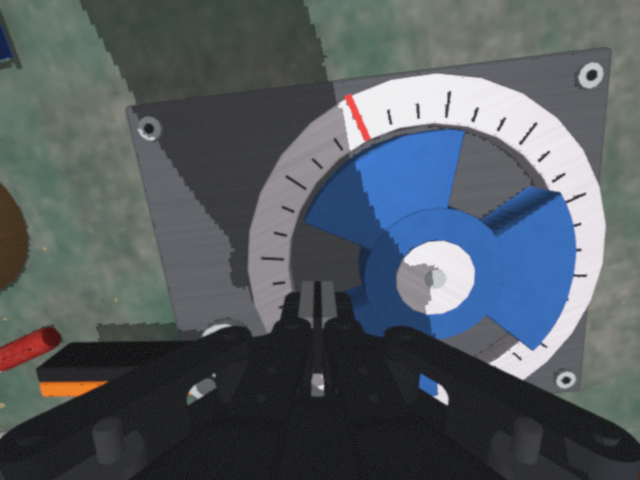

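View pics/s2.png

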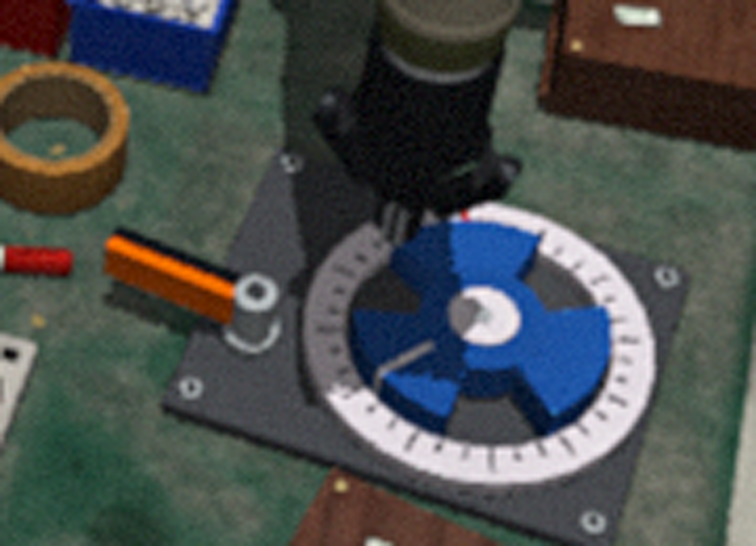

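```bash
python3 -m inch '[{"dx":0,"dy":0,"dz":0,"ax":0,"ay":0,"az":0,"grip":0},{"dx":0,"dy":0,"dz":-20,"ax":0,"ay":0,"az":0,"grip":0},{"dx":0,"dy":0,"dz":-20,"ax":0,"ay":0,"az":0,"grip":0},{"dx":0,"dy":0,"dz":-15,"ax":0,"ay":0,"az":0,"grip":0},{"dx":0,"dy":0,"dz":0,"ax":0,"ay":0,"az":0,"grip":0}]'
python3 - <<'E'
from h import *
s=manip.get_state();print(s['joints'].round(3),s['tcp_pos'].round(1),s['force'])
q=s['ee_rot'];m=R.from_quat([q[1],q[2],q[3],q[0]]).as_matrix();print(m.round(3))
E
```

```text
clock: 3.95
tcp_pos: [543.8, 206.0, 36.8]
ee_rot: [0.0, 0.1, 0.995, 0.0]
force: [-0.2, -0.7, -0.1]
grip_width: -0.0
[ 0.224  0.453 -0.248  0.869  0.     0.424] [543.8 206.   36.8] [-0.1710181  -0.6565174  -0.06136021]
[[-0.98   0.198  0.   ]
 [ 0.198  0.98   0.   ]
 [-0.     0.    -1.   ]]
```

```bash
python3 - <<'E'
import numpy as np
a0=-100.4; c=np.array([555.5,269.7]); r=64.8
prev=c+r*np.array([np.cos(np.radians(a0)),np.sin(np.radians(a0))]); out=[]
pr=np.array([0.,0.]);acc=np.zeros(2)
for i in range(1,31):
    a=np.radians(a0-5*i); p=r*np.array([np.cos(a),np.sin(a)])+c
    d=np.round(p-prev-acc,1); acc+=d; print(i,(a0-5*i),d)
E
```

```text
1 -105.4 [-5.5  1.3]
2 -110.4 [-5.4  1.7]
3 -115.4 [-5.2  2.2]
4 -120.4 [-5.   2.6]
5 -125.4 [-4.7  3.1]
6 -130.4 [-4.5  3.5]
7 -135.4 [-4.1  3.8]
8 -140.4 [-3.8  4.2]
9 -145.4 [-3.4  4.5]
10 -150.4 [-3.   4.8]
11 -155.4 [-2.6  5.1]
12 -160.4 [-2.1  5.2]
13 -165.4 [-1.7  5.4]
14 -170.4 [-1.2  5.5]
15 -175.4 [-0.7  5.6]
16 -180.4 [-0.2  5.7]
17 -185.4 [0.3 5.6]
18 -190.4 [0.8 5.6]
19 -195.4 [1.2 5.5]
20 -200.4 [1.8 5.4]
21 -205.4 [2.2 5.2]
22 -210.4 [2.6 5. ]
23 -215.4 [3.1 4.8]
24 -220.4 [3.4 4.4]
25 -225.4 [3.9 4.2]
26 -230.4 [4.2 3.8]
27 -235.4 [4.5 3.4]
28 -240.4 [4.8 3. ]
29 -245.4 [5.  2.6]
30 -250.4 [5.3 2.1]
```

```bash
python3 -m inch '[{"dx":0,"dy":0,"dz":-6,"ax":0,"ay":0,"az":0,"grip":0},{"dx":0,"dy":0,"dz":0,"ax":0,"ay":0,"az":0,"grip":0},{"dx":-5.5,"dy":1.3,"dz":0,"ax":0,"ay":0,"az":0,"grip":0},{"dx":-5.4,"dy":1.7,"dz":0,"ax":0,"ay":0,"az":0,"grip":0},{"dx":-5.2,"dy":2.2,"dz":0,"ax":0,"ay":0,"az":-5,"grip":0},{"dx":-5.0,"dy":2.6,"dz":0,"ax":0,"ay":0,"az":-5,"grip":0},{"dx":-4.7,"dy":3.1,"dz":0,"ax":0,"ay":0,"az":-5,"grip":0},{"dx":-4.5,"dy":3.5,"dz":0,"ax":0,"ay":0,"az":-5,"grip":0}]'
python3 - <<'E'
from h import *
import cv2
c=cam('wrist');f=manip.grab_frame('wrist');cv2.imwrite('pics/w3.png',f[:,:,::-1])
s=manip.get_state();print(s['joints'].round(3),s['tcp_pos'].round(1),s['force'])
E
```

```text
clock: 4.75
tcp_pos: [514.0, 219.9, 31.1]
ee_rot: [0.002, 0.273, 0.962, -0.0]
force: [2.2, -3.1, -0.0]
grip_width: 0.0
[ 0.263  0.421 -0.318  0.83  -0.001  0.817] [513.3 220.6  31.1] [ 2.92539613 -0.6631163  -0.49267686]
```

View pics/w3.png

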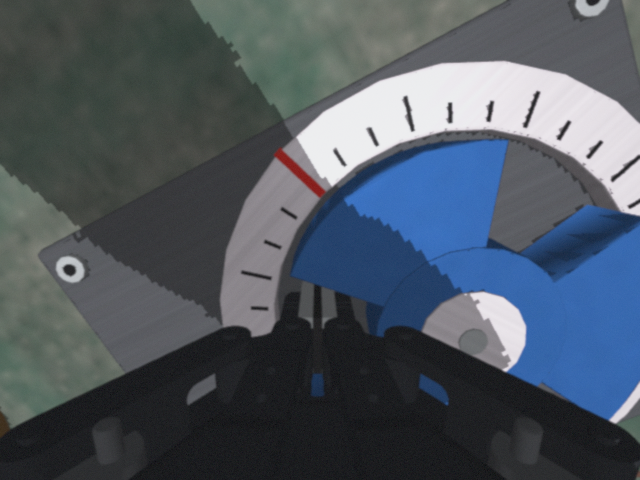

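```bash
python3 -m inch '[{"dx":-4.1,"dy":3.8,"dz":0,"ax":0,"ay":0,"az":-5,"grip":0},{"dx":-3.8,"dy":4.2,"dz":0,"ax":0,"ay":0,"az":-5,"grip":0},{"dx":-3.4,"dy":4.5,"dz":0,"ax":0,"ay":0,"az":-5,"grip":0},{"dx":-3.0,"dy":4.8,"dz":0,"ax":0,"ay":0,"az":-5,"grip":0},{"dx":-2.6,"dy":5.1,"dz":0,"ax":0,"ay":0,"az":-5,"grip":0},{"dx":-2.1,"dy":5.2,"dz":0,"ax":0,"ay":0,"az":-5,"grip":0},{"dx":-1.7,"dy":5.4,"dz":0,"ax":0,"ay":0,"az":-5,"grip":0},{"dx":-1.2,"dy":5.5,"dz":0,"ax":0,"ay":0,"az":-5,"grip":0}]'
python3 -m inch '[{"dx":-0.7,"dy":5.6,"dz":0,"ax":0,"ay":0,"az":-5,"grip":0},{"dx":-0.2,"dy":5.7,"dz":0,"ax":0,"ay":0,"az":-5,"grip":0},{"dx":0.3,"dy":5.6,"dz":0,"ax":0,"ay":0,"az":-5,"grip":0},{"dx":0.8,"dy":5.6,"dz":0,"ax":0,"ay":0,"az":-5,"grip":0},{"dx":1.2,"dy":5.5,"dz":0,"ax":0,"ay":0,"az":-5,"grip":0},{"dx":1.8,"dy":5.4,"dz":0,"ax":0,"ay":0,"az":-5,"grip":0},{"dx":2.2,"dy":5.2,"dz":0,"ax":0,"ay":0,"az":-5,"grip":0},{"dx":2.6,"dy":5.0,"dz":0,"ax":0,"ay":0,"az":-5,"grip":0}]'
python3 - <<'E'
from h import *
import cv2
c=cam('wrist');f=manip.grab_frame('wrist');cv2.imwrite('pics/w4.png',f[:,:,::-1])
s=manip.get_state();print(s['joints'].round(3),s['tcp_pos'].round(1),s['force'])
f=manip.grab_frame('scene');cv2.imwrite('pics/s4.png',cv2.resize(f[170:300,310:490,::-1],None,fx=4.2,fy=4.2,interpolation=cv2.INTER_CUBIC))
E
```

```text
clock: 5.6
tcp_pos: [492.2, 258.2, 31.0]
ee_rot: [0.002, 0.585, 0.811, -0.0]
force: [3.8, -3.9, 0.7]
grip_width: -0.003
clock: 6.4
tcp_pos: [498.5, 301.5, 30.6]
ee_rot: [0.001, 0.827, 0.563, -0.001]
force: [-1.3, -4.7, 2.7]
grip_width: 0.0
[ 4.080e-01  4.640e-01 -2.480e-01  8.590e-01 -1.000e-03  2.357e+00] [499.  302.3  30.6] [-0.95935281 -3.00131057  0.75821691]
```

View pics/w4.png

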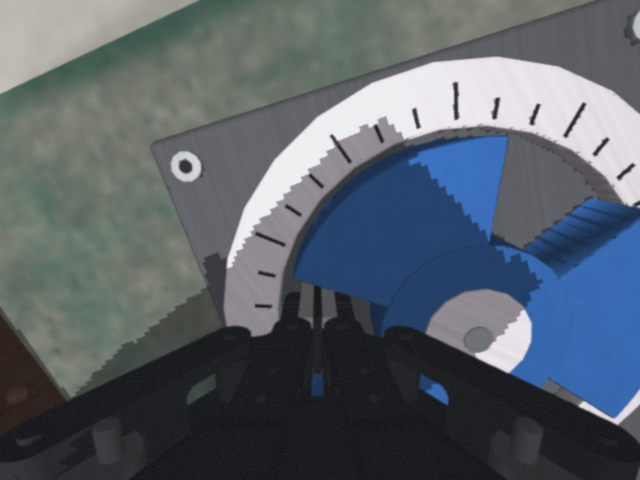

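View pics/s4.png

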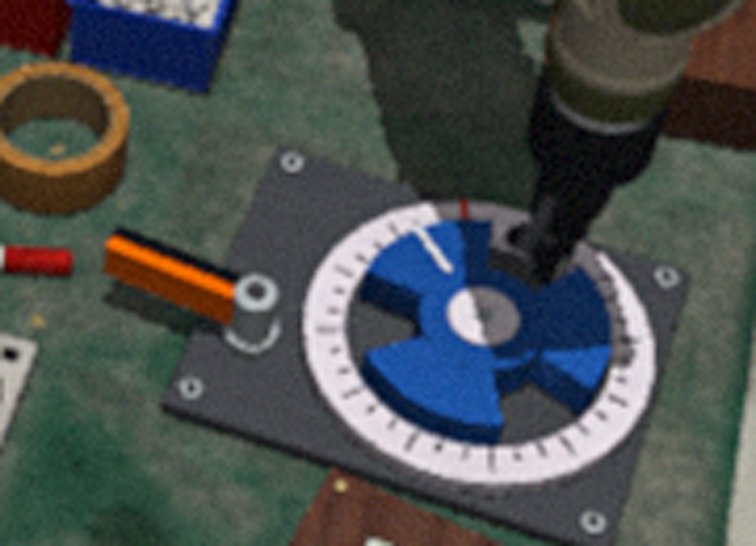

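```bash
python3 - <<'E'
from h import *
s=cam('scene'); S=lambda x,y,z:ray(s,(x+.5)/4.2-.5+310,(y+.5)/4.2-.5+170,z)
c=np.array([555.5,269.7])
for p in[(416,229,46),(450,270,46),(464,217,28),(464,201,28)]:
    d=S(*p)[:2]-c; print(np.hypot(*d),np.degrees(np.arctan2(d[1],d[0])))
d=np.array([499.2,302.5])-c;print(np.degrees(np.arctan2(d[1],d[0])))
import cv2
f=manip.grab_frame('top');cv2.imwrite('pics/t4.png',cv2.resize(f[215:350,120:310,::-1],None,fx=4.2,fy=4.2,interpolation=cv2.INTER_CUBIC))
E
```

```text
78.24958339675023 -135.15763327002946
40.47988717197532 -136.105365134507
94.17658416722026 -162.9641447051826
107.782459822287 -163.77698923279186
149.7752109659924
```

View pics/t4.png

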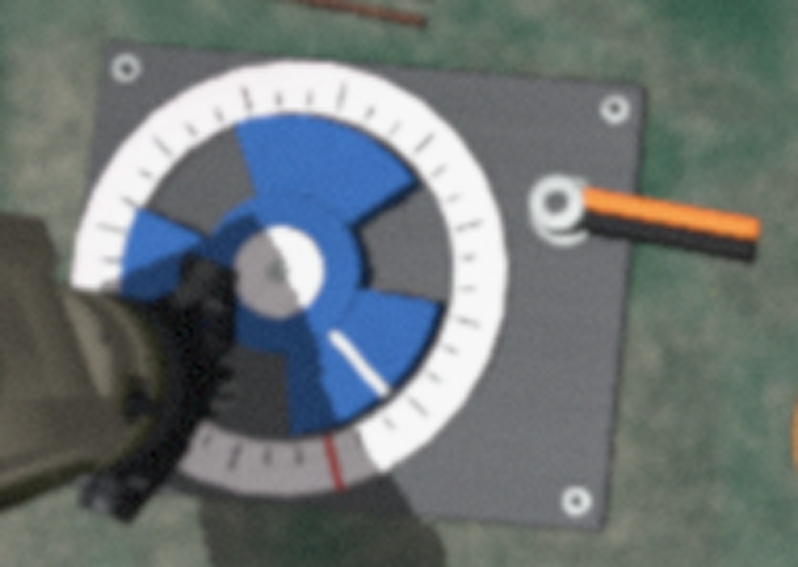

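```bash
python3 -m inch '[{"dx":3.1,"dy":4.8,"dz":0,"ax":0,"ay":0,"az":-4.5,"grip":0},{"dx":3.4,"dy":4.4,"dz":0,"ax":0,"ay":0,"az":-4.5,"grip":0},{"dx":3.9,"dy":4.2,"dz":0,"ax":0,"ay":0,"az":-4.5,"grip":0},{"dx":4.2,"dy":3.8,"dz":0,"ax":0,"ay":0,"az":-4.5,"grip":0},{"dx":3.2,"dy":2.4,"dz":0,"ax":0,"ay":0,"az":-3,"grip":0},{"dx":0,"dy":0,"dz":0,"ax":0,"ay":0,"az":0,"grip":0},{"dx":0,"dy":0,"dz":0,"ax":0,"ay":0,"az":0,"grip":0}]'
python3 - <<'E'
from h import *
import cv2
f=manip.grab_frame('top');cv2.imwrite('pics/t5.png',cv2.resize(f[215:350,120:310,::-1],None,fx=4.2,fy=4.2,interpolation=cv2.INTER_CUBIC))
s=manip.get_state();print(s['joints'].round(3),s['tcp_pos'].round(1),s['force'])
E
```

```text
clock: 7.25
tcp_pos: [516.4, 321.9, 30.2]
ee_rot: [-0.0, 0.914, 0.405, -0.0]
force: [-1.8, -2.8, 1.4]
grip_width: 0.007
[ 0.425  0.506 -0.179  0.887  0.     2.734] [516.4 321.9  30.2] [-2.30659589 -1.22972735  0.38099136]
```

View pics/t5.png

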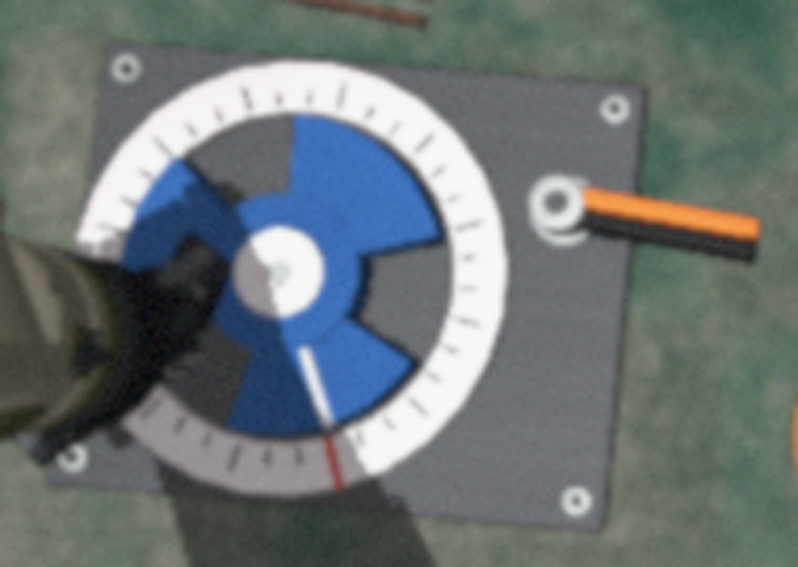

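```bash
python3 - <<'E'
from h import *
t=cam('top'); T=lambda x,y,z:ray(t,(x+.5)/4.2-.5+120,(y+.5)/4.2-.5+215,z)
c=np.array([555.5,269.7])
A=T(303,348,46)[:2];B=T(329,423,46)[:2];C=T(327,437,28)[:2];D=T(340,489,28)[:2]
an=lambda d:np.degrees(np.arctan2(d[1],d[0]))%360
for p in(A,B,C,D): print(p,np.hypot(*(p-c)),an(p-c))
print(an(B-A),an(D-C))
E
```

```text
[519.04607153 256.71139789] 38.69874268661288 199.61107738330324
[482.4137527  242.77345565] 77.88862776772595 200.2248816481094
[475.48278575 247.83564549] 82.95061527281719 195.2827588805975
[449.91147312 240.58904089] 109.52800988224568 195.4136337649273
200.83092494861432 195.82209631713496
```

```bash
python3 -m inch '[{"dx":1.8,"dy":1.4,"dz":0,"ax":0,"ay":0,"az":0,"grip":0},{"dx":1.8,"dy":1.4,"dz":0,"ax":0,"ay":0,"az":0,"grip":0},{"dx":0,"dy":0,"dz":0,"ax":0,"ay":0,"az":0,"grip":0},{"dx":0,"dy":0,"dz":0,"ax":0,"ay":0,"az":0,"grip":0},{"dx":0,"dy":0,"dz":0,"ax":0,"ay":0,"az":0,"grip":0}]'
python3 - <<'E'
from h import *
import cv2
f=manip.grab_frame('top');cv2.imwrite('pics/t6.png',cv2.resize(f[215:350,120:310,::-1],None,fx=4.2,fy=4.2,interpolation=cv2.INTER_CUBIC))
s=manip.get_state();print(s['joints'].round(3),s['tcp_pos'].round(1),s['force'])
E
```

```text
clock: 7.8
tcp_pos: [520.7, 324.9, 30.2]
ee_rot: [0.0, 0.915, 0.404, -0.0]
force: [-1.3, -3.6, -0.8]
grip_width: -0.003
[ 0.427  0.514 -0.165  0.892 -0.     2.738] [520.7 324.9  30.2] [-2.0163956  -2.66196908 -0.45803694]
```

View pics/t6.png

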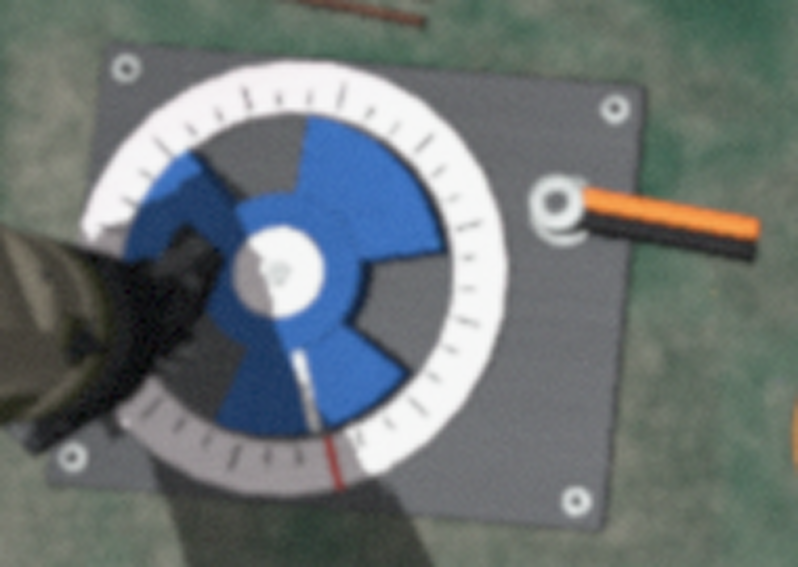

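```bash
python3 -m inch '[{"dx":-6,"dy":-5,"dz":0,"ax":0,"ay":0,"az":0,"grip":0},{"dx":0,"dy":0,"dz":0,"ax":0,"ay":0,"az":0,"grip":0},{"dx":0,"dy":0,"dz":30,"ax":0,"ay":0,"az":0,"grip":0},{"dx":0,"dy":0,"dz":40,"ax":0,"ay":0,"az":0,"grip":0},{"dx":-25,"dy":-35,"dz":30,"ax":0,"ay":0,"az":0,"grip":0},{"dx":-28,"dy":-41,"dz":0,"ax":0,"ay":0,"az":0,"grip":0},{"dx":-27,"dy":-41,"dz":0,"ax":0,"ay":0,"az":0,"grip":0},{"dx":0,"dy":0,"dz":0,"ax":0,"ay":0,"az":0,"grip":0}]'
python3 -m inch '[{"dx":0,"dy":0,"dz":0,"ax":0,"ay":0,"az":0,"grip":0},{"dx":0,"dy":0,"dz":0,"ax":0,"ay":0,"az":0,"grip":0}]'
python3 - <<'E'
from h import *
import cv2,pickle
c=cam('wrist');f=manip.grab_frame('wrist');cv2.imwrite('pics/w7.png',f[:,:,::-1]); pickle.dump(c,open('c7.pkl','wb'))
s=manip.get_state();print(s['joints'].round(3),s['tcp_pos'].round(1),s['force'],c)
E
```

```text
clock: 8.65
tcp_pos: [430.5, 201.1, 128.3]
ee_rot: [-0.0, 0.915, 0.403, -0.002]
force: [-0.2, -0.3, -1.1]
grip_width: 0.002
clock: 8.85
tcp_pos: [437.4, 205.3, 129.7]
ee_rot: [0.0, 0.915, 0.404, 0.002]
force: [0.6, -0.2, 0.4]
grip_width: 0.001
[ 0.273  0.193 -0.371  1.004  0.     2.583] [437.4 205.4 129.5] [-0.25998679  0.17432953 -0.40216079] ({'fov_y': 70.14015979649481, 'cx': 317.11064266309313, 'cy': 241.6540736058004, 'eye': array([481.23278692, 254.39976964, 272.35111432]), 'orientation': array([ 0.12167307,  0.92454465, -0.35817875, -0.04605251])}, np.float64(341.86480055957276), array([[ 0.73917431, -0.65109779, -0.17231661],
       [-0.67351119, -0.7138073 , -0.19199431],
       [ 0.00200622,  0.25797443, -0.96614966]]))
```

View pics/w7.png

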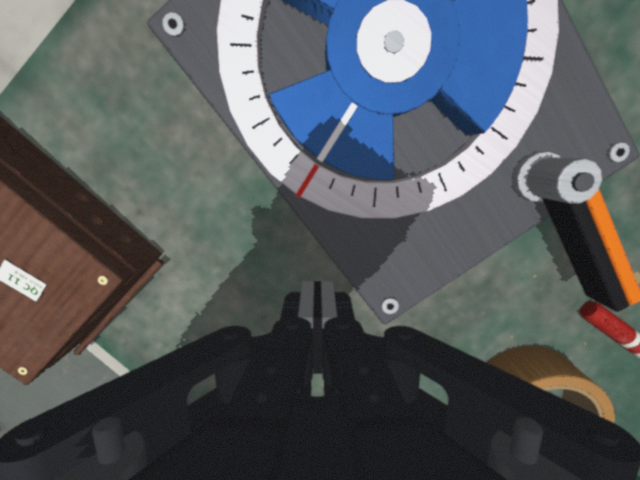

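```bash
cat > meas.py <<'E'
from h import *
import cv2,sys,pickle
def meas(img,c,box):
    a=cv2.imread(img); H=cv2.cvtColor(a,cv2.COLOR_BGR2HSV)
    x0,y0,x1,y1=box
    red=((H[...,0]<8)|(H[...,0]>172))&(H[...,1]>150)&(H[...,2]>70)
    wh=(H[...,1]<70)&(H[...,2]>110)
    out={}
    for n,m,z in(('red',red,28),('mark',wh,46)):
        k=np.zeros_like(m); k[y0:y1,x0:x1]=m[y0:y1,x0:x1]
        nl,lab,st,ce=cv2.connectedComponentsWithStats(k.astype('uint8'))
        P=None
        for i in range(1,nl):
            if st[i,4]<15: continue
            v,u=np.nonzero(lab==i); Q=np.array([ray(c,uu,vv,z)[:2] for uu,vv in zip(u,v)])
            mu=Q.mean(0); w,V=np.linalg.eigh(np.cov((Q-mu).T)); d=V[:,1]
            L=(Q-mu)@d
            print(n,len(u),'pix',st[i,:4],'mean',mu.round(2),'dir',round(float(np.degrees(np.arctan2(d[1],d[0])))%180,2),'len',(L.max()-L.min()).round(1),'wid',(4*np.sqrt(w[0])).round(1))
E
python3 - <<'E'
import cv2,pickle
from meas import *
c=pickle.load(open('c7.pkl','rb'))
meas('pics/w7.png',c,(285,95,365,205))
a=cv2.imread('pics/w7.png'); cv2.imwrite('pics/w7z.png',cv2.resize(a[0:210,215:440],None,fx=2.8,fy=2.8,interpolation=cv2.INTER_CUBIC))
# hub / ring points
for p in [(393,41)]: print(ray(c,*p,46),ray(c,*p,52))
E
```

```text
red 129 pix [296 165  22  32] mean [462.09 243.75] dir 15.21 len 24.9 wid 2.9
mark 497 pix [317 103  40  59] mean [498.08 254.01] dir 14.89 len 40.4 wid 5.4
mark 987 pix [285 132  31  61] mean [464.89 256.78] dir 52.59 len 38.1 wid 18.1
mark 1646 pix [301 165  64  40] mean [472.94 228.34] dir 130.0 len 42.2 wid 23.4
[556.99763572 270.09418313  46.        ] [554.98929971 269.67816361  52.        ]
```

View pics/w7z.png

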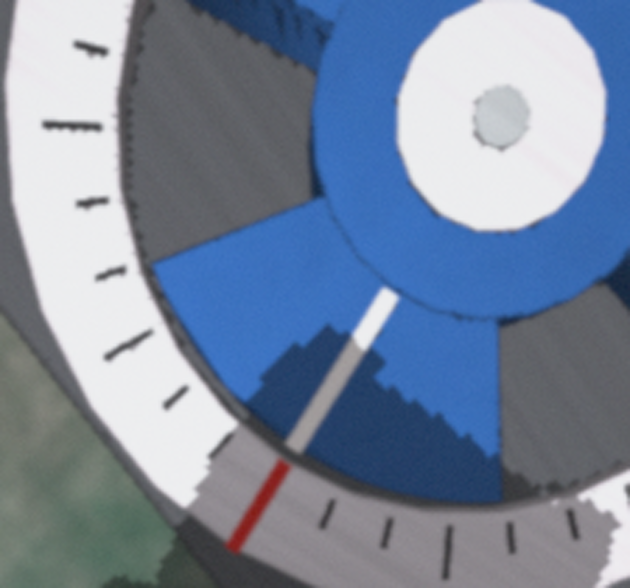

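```bash
python3 -m inch '[{"dx":0,"dy":0,"dz":30,"ax":0,"ay":0,"az":8,"grip":0},{"dx":12,"dy":-10,"dz":0,"ax":0,"ay":0,"az":8,"grip":0},{"dx":12,"dy":-10,"dz":0,"ax":0,"ay":0,"az":8,"grip":0},{"dx":12,"dy":-10,"dz":0,"ax":0,"ay":0,"az":8,"grip":0},{"dx":12,"dy":-10,"dz":0,"ax":0,"ay":0,"az":8,"grip":0},{"dx":12,"dy":-10,"dz":0,"ax":0,"ay":0,"az":8,"grip":0},{"dx":12,"dy":-10,"dz":0,"ax":0,"ay":0,"az":8,"grip":0},{"dx":12,"dy":-10,"dz":0,"ax":0,"ay":0,"az":8,"grip":0}]'
python3 -m inch '[{"dx":12,"dy":-10,"dz":0,"ax":0,"ay":0,"az":8,"grip":0},{"dx":12,"dy":-10,"dz":0,"ax":0,"ay":0,"az":8,"grip":0},{"dx":12,"dy":-10,"dz":0,"ax":0,"ay":0,"az":8,"grip":0},{"dx":12,"dy":-10,"dz":0,"ax":0,"ay":0,"az":8,"grip":0},{"dx":12,"dy":-10,"dz":0,"ax":0,"ay":0,"az":8,"grip":0},{"dx":24,"dy":-13,"dz":0,"ax":0,"ay":0,"az":8,"grip":0},{"dx":24,"dy":-13,"dz":0,"ax":0,"ay":0,"az":8,"grip":0},{"dx":0,"dy":0,"dz":0,"ax":0,"ay":0,"az":2,"grip":0}]'
python3 -m inch '[{"dx":0,"dy":0,"dz":0,"ax":0,"ay":0,"az":0,"grip":0},{"dx":0,"dy":0,"dz":0,"ax":0,"ay":0,"az":0,"grip":0}]'
python3 - <<'E'
from h import *
import cv2,pickle
c=cam('wrist');f=manip.grab_frame('wrist');cv2.imwrite('pics/w8.png',f[:,:,::-1]); pickle.dump(c,open('c8.pkl','wb'))
s=manip.get_state();print(s['joints'].round(3),s['tcp_pos'].round(1),s['ee_rot'].round(3),s['force'])
print(proj(c,(589,130.5,58)),proj(c,(572.2,32.1,58)))
E
```

```text
clock: 9.7
tcp_pos: [521.6, 135.1, 158.7]
ee_rot: [0.0, 0.559, 0.829, 0.0]
force: [-0.5, 0.7, -0.5]
grip_width: 0.002
clock: 10.5
tcp_pos: [632.0, 57.6, 158.1]
ee_rot: [0.001, 0.089, 0.996, -0.0]
force: [-0.1, 0.7, -0.3]
grip_width: -0.001
clock: 10.7
tcp_pos: [628.2, 59.3, 158.3]
ee_rot: [-0.0, 0.091, 0.996, 0.0]
force: [-0.2, 0.3, 0.8]
grip_width: 0.003
[-0.033  0.449  0.067  1.189  0.     0.148] [627.9  59.3 158.6] [-0.     0.09   0.996  0.   ] [-0.5751327  -0.23337989  1.12505164]
[406.71209601 171.15721455] [263.54312362 172.83989935]
```

View pics/w8.png

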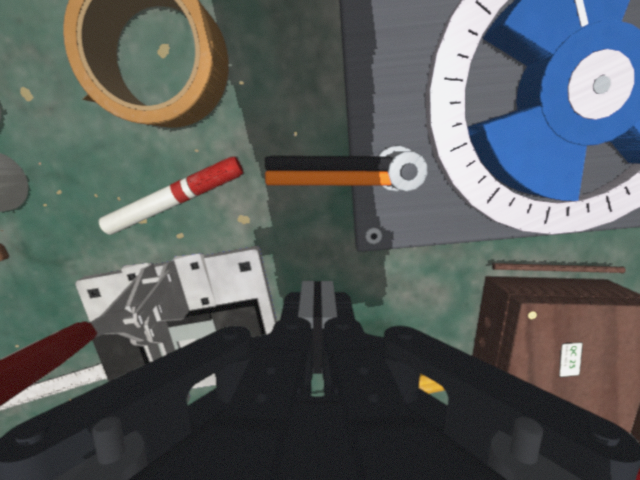

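```bash
python3 - <<'E'
import numpy as np
P=np.array([589,130.5])
u=lambda a:np.array([np.cos(np.radians(a)),np.sin(np.radians(a))])
cur=np.array([627.9,59.3])
for th,o in [(-99.7,40)]+[(-99.7,26)]+[(-99.7-4.63*i,20) for i in range(0,17)]:
    p=P+65*u(th)+o*u(th+90); d=np.round(p-cur,1); cur=cur+d; print(round(th,1),o,d,cur.round(1))
E
```

```text
-99.7 40 [-10.4   0.4] [617.5  59.7]
-99.7 26 [-13.8   2.3] [603.7  62. ]
-99.7 20 [-5.9  1.1] [597.8  63.1]
-104.3 20 [-5.5 -0.5] [592.3  62.6]
-109.0 20 [-5.5 -0.1] [586.8  62.5]
-113.6 20 [-5.5  0.4] [581.3  62.9]
-118.2 20 [-5.4  0.9] [575.9  63.8]
-122.8 20 [-5.4  1.2] [570.5  65. ]
-127.5 20 [-5.2  1.7] [565.3  66.7]
-132.1 20 [-5.   2.2] [560.3  68.9]
-136.7 20 [-4.9  2.5] [555.4  71.4]
-141.4 20 [-4.7  2.9] [550.7  74.3]
-146.0 20 [-4.4  3.3] [546.3  77.6]
-150.6 20 [-4.1  3.6] [542.2  81.2]
-155.3 20 [-3.9  3.9] [538.3  85.1]
-159.9 20 [-3.5  4.3] [534.8  89.4]
-164.5 20 [-3.1  4.5] [531.7  93.9]
-169.2 20 [-2.8  4.7] [528.9  98.6]
-173.8 20 [-2.4  5. ] [526.5 103.6]
```

```bash
python3 -m inch '[{"dx":-10,"dy":0,"dz":-30,"ax":0,"ay":0,"az":0,"grip":0},{"dx":0,"dy":0,"dz":-30,"ax":0,"ay":0,"az":0,"grip":0},{"dx":0,"dy":0,"dz":-30,"ax":0,"ay":0,"az":0,"grip":0},{"dx":0,"dy":0,"dz":-20,"ax":0,"ay":0,"az":0,"grip":0},{"dx":0,"dy":0,"dz":-10,"ax":0,"ay":0,"az":0,"grip":0},{"dx":0,"dy":0,"dz":0,"ax":0,"ay":0,"az":0,"grip":0},{"dx":0,"dy":0,"dz":0,"ax":0,"ay":0,"az":0,"grip":0}]'
```

```text
clock: 11.45
tcp_pos: [618.5, 58.8, 39.9]
ee_rot: [0.001, 0.09, 0.996, 0.0]
force: [0.2, 0.7, 0.2]
grip_width: 0.002
```

```bash
python3 -m inch '[{"dx":-9,"dy":2,"dz":-2,"ax":0,"ay":0,"az":0,"grip":0},{"dx":-6,"dy":1.2,"dz":0,"ax":0,"ay":0,"az":0,"grip":0},{"dx":-5.8,"dy":1.1,"dz":0,"ax":0,"ay":0,"az":0,"grip":0},{"dx":-5.5,"dy":-0.5,"dz":0,"ax":0,"ay":0,"az":-4.6,"grip":0},{"dx":-5.5,"dy":-0.1,"dz":0,"ax":0,"ay":0,"az":-4.6,"grip":0},{"dx":-5.5,"dy":0.4,"dz":0,"ax":0,"ay":0,"az":-4.6,"grip":0},{"dx":-5.4,"dy":0.9,"dz":0,"ax":0,"ay":0,"az":-4.6,"grip":0},{"dx":-5.4,"dy":1.2,"dz":0,"ax":0,"ay":0,"az":-4.6,"grip":0}]'
python3 - <<'E'
from h import *
import cv2,pickle
c=cam('wrist');f=manip.grab_frame('wrist');cv2.imwrite('pics/w9.png',f[:,:,::-1])
s=manip.get_state();print(s['joints'].round(3),s['tcp_pos'].round(1),s['ee_rot'].round(3),s['force'])
E
```

```text
clock: 12.25
tcp_pos: [570.4, 64.8, 37.8]
ee_rot: [0.001, 0.289, 0.957, 0.0]
force: [2.4, -0.5, -0.3]
grip_width: -0.0
[-0.026  0.438 -0.271  0.86   0.     0.562] [569.3  65.   37.7] [0.001 0.29  0.957 0.   ] [ 0.79059349 -0.62058111  1.10759247]
```

View pics/w9.png

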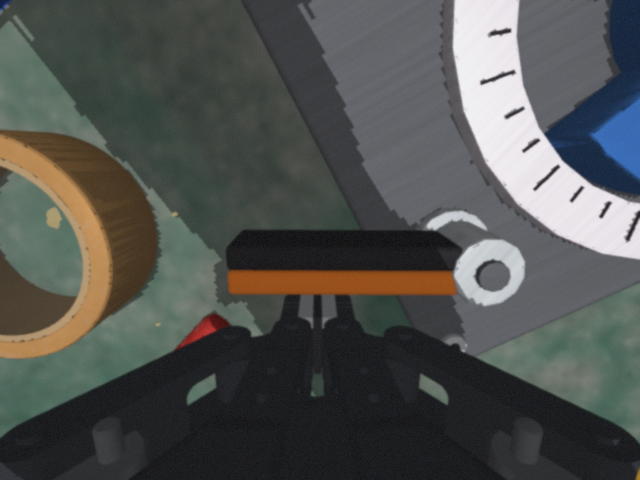

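```bash
python3 -m inch '[{"dx":-5.2,"dy":1.7,"dz":0,"ax":0,"ay":0,"az":-4.6,"grip":0},{"dx":-5.0,"dy":2.2,"dz":0,"ax":0,"ay":0,"az":-4.6,"grip":0},{"dx":-4.9,"dy":2.5,"dz":0,"ax":0,"ay":0,"az":-4.6,"grip":0},{"dx":-4.7,"dy":2.9,"dz":0,"ax":0,"ay":0,"az":-4.6,"grip":0},{"dx":-4.4,"dy":3.3,"dz":0,"ax":0,"ay":0,"az":-4.6,"grip":0},{"dx":-4.1,"dy":3.6,"dz":0,"ax":0,"ay":0,"az":-4.6,"grip":0},{"dx":-3.9,"dy":3.9,"dz":0,"ax":0,"ay":0,"az":-4.6,"grip":0},{"dx":-3.5,"dy":4.3,"dz":0,"ax":0,"ay":0,"az":-4.6,"grip":0}]'
python3 -m inch '[{"dx":-3.1,"dy":4.5,"dz":0,"ax":0,"ay":0,"az":-4.6,"grip":0},{"dx":-1.4,"dy":2.4,"dz":0,"ax":0,"ay":0,"az":-4,"grip":0},{"dx":0,"dy":0,"dz":0,"ax":0,"ay":0,"az":0,"grip":0}]'
python3 -m inch '[{"dx":-0.7,"dy":1.2,"dz":0,"ax":0,"ay":0,"az":0,"grip":0},{"dx":0,"dy":0,"dz":0,"ax":0,"ay":0,"az":0,"grip":0}]'
python3 -m inch '[{"dx":-0.7,"dy":1.2,"dz":0,"ax":0,"ay":0,"az":0,"grip":0},{"dx":0,"dy":0,"dz":0,"ax":0,"ay":0,"az":0,"grip":0}]'
```

```text
clock: 13.1
tcp_pos: [534.6, 88.9, 37.7]
ee_rot: [0.001, 0.576, 0.818, 0.0]
force: [1.7, -0.3, 0.0]
grip_width: -0.001
clock: 13.4
tcp_pos: [529.4, 96.3, 37.4]
ee_rot: [0.0, 0.634, 0.773, 0.0]
force: [0.0, 0.4, -0.1]
grip_width: 0.002
clock: 13.6
tcp_pos: [529.0, 97.2, 37.2]
ee_rot: [0.0, 0.634, 0.773, 0.0]
force: [0.6, -1.1, 0.5]
grip_width: 0.003
clock: 13.8
tcp_pos: [528.6, 98.0, 37.1]
ee_rot: [0.001, 0.635, 0.773, -0.0]
force: [1.9, -3.3, 1.2]
grip_width: -0.002
```

```bash
python3 -m inch '[{"dx":-0.5,"dy":1.5,"dz":0,"ax":0,"ay":0,"az":0,"grip":0},{"dx":0,"dy":0,"dz":0,"ax":0,"ay":0,"az":0,"grip":0},{"dx":0,"dy":0,"dz":0,"ax":0,"ay":0,"az":0,"grip":0}]'
python3 -m inch '[{"dx":-0.5,"dy":1.5,"dz":0,"ax":0,"ay":0,"az":0,"grip":0},{"dx":0,"dy":0,"dz":0,"ax":0,"ay":0,"az":0,"grip":0},{"dx":0,"dy":0,"dz":0,"ax":0,"ay":0,"az":0,"grip":0}]'
```

```text
clock: 14.1
tcp_pos: [528.6, 98.1, 37.2]
ee_rot: [0.002, 0.635, 0.772, -0.001]
force: [2.1, -7.9, 0.3]
grip_width: -0.001
clock: 14.4
tcp_pos: [528.6, 98.2, 37.2]
ee_rot: [0.003, 0.635, 0.772, -0.002]
force: [2.7, -12.1, 0.9]
grip_width: -0.001
```

```bash
python3 -m inch '[{"dx":1,"dy":-10,"dz":0,"ax":0,"ay":0,"az":0,"grip":0},{"dx":1,"dy":-12,"dz":0,"ax":0,"ay":0,"az":0,"grip":0},{"dx":0,"dy":0,"dz":0,"ax":0,"ay":0,"az":0,"grip":0},{"dx":0,"dy":0,"dz":40,"ax":0,"ay":0,"az":0,"grip":0},{"dx":0,"dy":0,"dz":50,"ax":0,"ay":0,"az":0,"grip":0},{"dx":0,"dy":0,"dz":50,"ax":0,"ay":0,"az":0,"grip":0},{"dx":-40,"dy":10,"dz":30,"ax":0,"ay":0,"az":0,"grip":0},{"dx":-40,"dy":30,"dz":0,"ax":0,"ay":0,"az":0,"grip":0}]'
python3 -m inch '[{"dx":0,"dy":20,"dz":0,"ax":0,"ay":0,"az":0,"grip":0},{"dx":0,"dy":0,"dz":0,"ax":0,"ay":0,"az":0,"grip":0},{"dx":0,"dy":0,"dz":0,"ax":0,"ay":0,"az":0,"grip":0},{"dx":0,"dy":0,"dz":0,"ax":0,"ay":0,"az":0,"grip":0}]'
python3 - <<'E'
from h import *
import cv2,pickle
c=cam('wrist');f=manip.grab_frame('wrist');cv2.imwrite('pics/w10.png',f[:,:,::-1]); pickle.dump(c,open('c10.pkl','wb'))
f=manip.grab_frame('top');cv2.imwrite('pics/t10.png',f[:,:,::-1])
s=manip.get_state();print(s['joints'].round(3),s['tcp_pos'].round(1),s['force'])
E
```

```text
clock: 15.2
tcp_pos: [452.6, 118.9, 210.8]
ee_rot: [0.003, 0.636, 0.772, 0.003]
force: [0.3, 1.8, -0.8]
grip_width: 0.002
clock: 15.6
tcp_pos: [450.3, 138.8, 206.1]
ee_rot: [-0.0, 0.635, 0.773, -0.0]
force: [-0.0, -0.5, 0.2]
grip_width: 0.001
[ 0.128  0.124 -0.258  1.189 -0.     1.504] [450.4 138.6 206. ] [ 0.01202827 -0.40465108 -0.87619041]
```

View pics/w10.png

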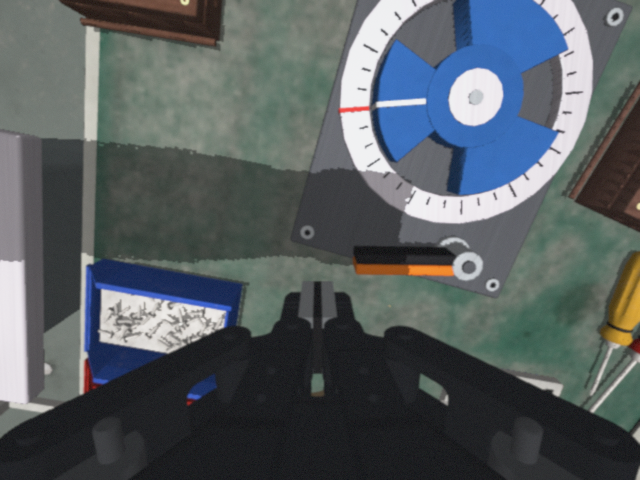

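View pics/t10.png

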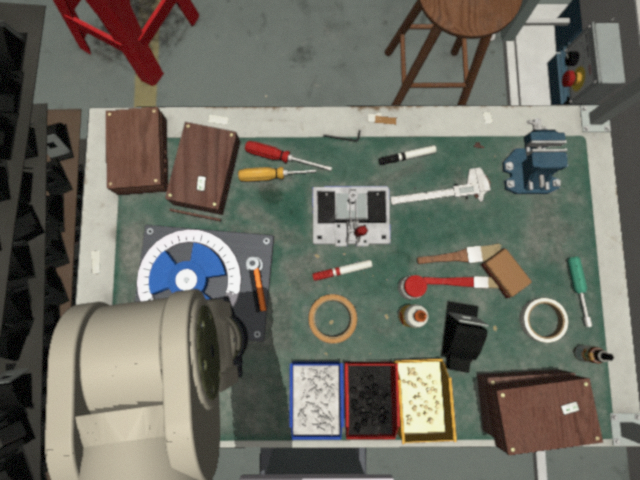

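```bash
python3 - <<'E'
from meas import *
c=pickle.load(open('c10.pkl','rb'))
meas('pics/w10.png',c,(335,92,428,118))
P=np.array([589,130.5]);
a=ray(c,353,254,58)[:2]
for px in[(467,266),(354,260)]: print(ray(c,*px,58).round(1))
d=ray(c,354,260,58)-ray(c,467,266,58);print(np.hypot(d[0],d[1]),np.degrees(np.arctan2(d[1],d[0])), 'expected',-94.7-74.5)
E
```

```text
red 85 pix [339 107  30   5] mean [462.21 243.72] dir 15.16 len 25.5 wid 2.7
mark 773 pix [335  92  37  26] mean [459.16 245.46] dir 8.69 len 31.1 wid 24.4
mark 311 pix [375  98  51  10] mean [497.32 253.84] dir 14.83 len 41.3 wid 5.5
[589.2 131.   58. ]
[488.4 116.8  58. ]
101.75065977986925 -171.9592354064641 expected -169.2
```

```bash
python3 -c "
from workcell import manip
print(manip.finish_job())"
```

```text
the job is handed in; nothing more can be done
None
```

The dial's white mark now lines up with the red line, and the locking lever is at its stop. I handed the job in at about 16 s of the 61 s allowed.

- **Dial:** I pushed it about 123° clockwise with the shut fingertips in one notch, then backed off and lifted clear. In the wrist picture the mark lay within about 0.3° of the red line. After the lever was pushed, the mark still read within about 0.3° (direction 14.83°, against 14.89° before), so the setting was not disturbed.
- **Lever:** I pushed it clockwise on its orange side only, with the fingers shut. It stopped moving while the push force rose to 12 N, which is the stop. The picture put the fin at -172°, against -169° expected. I put that 3° difference down to reading the picture and relied on the force.
- **Surroundings:** The gripper ended shut and raised at 206 mm, away from the table and lever. In the last top picture the things round about are where they were, except where the arm hides the view. The fingers showed no unexpected force during the moves.

One disagreement in the checks: lining up the middles of the mark and the red line directly, without the dial's centre, suggested about 0.9° (0.6 mm). I put that down to the 18 mm height difference between the two and the camera calibration.

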